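# Clear the glass and start the polishing lathe

### The arm

A 6-joint arm with a two-finger parallel gripper is mounted at the origin on the work surface. World frame = base frame: x ahead of the robot, y to its left, z up, the work surface at z = 0. Lengths are in m, angles in rad, forces in N, time in s.
With the tool pointing down it reaches from about 0.275 to 0.85 m from the base axis. Payload 19 kg.
Tool frame: the origin (TCP) lies midway between the tips of the shut fingers; the grasp point (between the pads) lies 19 mm behind it (grip_depth is the distance from the TCP to the grasp point, in m); z points along the fingers, y is the line along which they close (so a half turn about z gives the same grasp; the last joint's range is limited). The gripper opens to 85 mm and grips with 20 to 120 N. Pads are 22 mm wide; open, the fingers measure 114 mm over their backs; the gripper's body (76 mm by 85 mm) begins 54 mm behind the grasp point. The pads swing forward as they close: fully open they stand 13 mm farther back than shut.
Start: joints at [-1.36, 0.15, 1.437, -0, 1.554, -0.134], TCP at [0.194, -0.541, 0.231] pointing down, gripper open.
Joint ranges: [-2.8, 2.8], [-0.68, 2.1], [0.12, 2.68], [-1.39, 4.53], [0.16, 2.79], [-2.81, 2.81]. Speed limits (rad/s): [1.89, 1.89, 2.22, 3.01, 3.01, 3.01].

### API

Orientations are given as a unit quaternion [x, y, z, w].
In Python, from plant import goto, servo_line, move_joints, set_gripper, dwell, ik, get_image, Unreachable, sign_off, current_t, current_joint_pos, current_qd, current_effort, current_tool_pos, current_tool_rot, current_force, current_torque, current_opening, current_finger_force, grip_depth gives the robot as it stands. The module is installed in compiled form; this text tells all that it offers. Calls block until the motion is done:
- goto(position, orientation): joint-space move of the TCP to a pose.
- servo_line(position, rot=None, v=0.15): straight line of the TCP; rot=None keeps the orientation; v is the mean speed in m/s.
- move_joints(angles): joint-space move.
- set_gripper(opening): opening from 0.0 (shut) to 1.0 (fully open); the grip force is fixed at half the most; returns when the fingers have stopped.
- dwell(seconds).
- ik(position, orientation): joint angles nearest the present ones, or None.
- get_image(name): name is "side" or "top"; returns a dict with "frame" (480x640x3 uint8, red, green, blue), "depth" (480x640 float32, m along the optical axis (not along the pixel's ray), 0 where there is no reading), "mtx" (3x3 intrinsics, pixels), "cam_to_world" (4x4, takes a point from camera to world coordinates). Camera axes: x right, y up, looking along -z (the intrinsics and any distortion apply to the point x, -y, -z); pixel columns grow to the right and rows downward; lengths in m; the calibration is good to about 2 mm. A picture is of the moment at which its call begins.
A pose or a line that the arm cannot do raises Unreachable and nothing moves.
- sign_off(): hands the job in; it is judged then, once.
Readings, each from a call of its own:
- current_t(): time.
- current_joint_pos(): joint angles.
- current_qd(): joint speeds.
- current_effort(): joint torques, N m.
- current_tool_pos(): TCP position.
- current_tool_rot(): TCP orientation.
- current_force(): force on the tool from outside, world axes, zero at the start.
- current_torque(): the same for the moment, N m.
- current_opening(): opening from 0.0 (shut) to 1.0 (fully open).
- current_finger_force(): force on a finger pad.
Only numpy, scipy, OpenCV 4.12 (cv2) and the standard library are available. Lean on these libraries where they do the work, as an engineer would, in place of code of your own. Each camera call takes 0.05 s, during which the arm holds its last target. There are 200 camera calls.

### The job

The tall glass measuring cylinder has been left standing in front of the bench polishing lathe: holding it lightly, carry it upright to the steel tray and stand it well inside. Only then start the lathe with the red locking toggle on its sloped panel: take hold of the bat, pull it out along its length until it clears the gate, swing it up over its centre to the green side and let it drop fully home. Do not knock the motor overhead and leave the other things where they are.

Things in the scene. Friction and masses are not known exactly. Their poses are not given: they have to be found in the camera images.
- lathe: Light grey cast bench polishing lathe, bolted down. Origin: centre of its base on the bench, straight below the middle of the motor shaft; its own x axis points from the switch panel (front) to the back, y along the motor shaft, z up. Base 205 x 165 x 22 mm. The switch panel slopes: its outward normal leans 40 degrees from vertical towards the front (-x).
- motor: The lathe's horizontal motor barrel, 144 mm diameter, 150 mm long along the lathe's y. Origin: on the shaft axis at mid-length, 184 mm above the lathe's origin. It overhangs the switch: a gripper pointing straight down cannot follow the bat, one leaning 35 to 45 degrees, coming from the front, clears it. Spindles with 92 mm wheels reach 170 mm to both sides.
- switch_pivot (a point): The toggle's swing axis (along the lathe's y), fixed in the lathe: 58 mm in front of (-x of) and 45 mm above the lathe's origin, 10 mm below the panel surface; its axes are the lathe's.
- switch (a joint): Swing of the toggle bat about the pivot, rad. 0 = OFF, bat down, leaning 64 degrees from vertical towards the front; grows as it swings up and back over its centre (0.42) to 0.84 = ON, green side, bat leaning 16 degrees from vertical to the front, its tip near the motor.
- bat_pull (a joint): How far the bat is pulled out along its own length, m; 0 = home, at most 0.012. A spring draws it home with 4 N at 0, rising to 7 N at 0.012. Home, its brass cross pin is locked behind the humps of the gate and the bat gives only a little when pushed; it swings over only when pulled out 7 mm or more, and drops home by itself at either end when let go.
- bat_grip (a point): The place to hold the red bat: on its centre line, 60 mm from the pivot when home. z axis along the bat outwards, y along the lathe's y. The bat is round, tapering from 11 mm diameter at 28 mm to 17 mm at 78 mm from the pivot; it ends at 84 mm. Nothing stands within 40 mm beside it.
- cylinder: Clear glass measuring cylinder, upright, 200 mm tall, 0.2 kg or so. Origin: centre of its underside, z up its length. Tube 32 mm diameter with a slight rim at the top, six-sided blue foot 62 mm wide, blue bumper ring 48 mm wide at 118 to 128 mm height. It tips over at 15 degrees; hold it above the bumper ring, with a grip of no more than 40 N.
- tray: Shallow steel tray, fixed, 180 (its x) x 150 x 14 mm high, its floor and walls 3 mm thick. Origin: centre of its underside.
- bowl: Green rubber mixing bowl, 120 mm wide, 62 mm high; leave alone. Origin: centre of its underside.
- plaster_cast: Plaster cast with a row of teeth, 75 x 66 x 40 mm; leave alone. Origin: centre of its underside.
- articulator: Black articulator with mounted casts, 105 x 100 x 105 mm; leave alone. Origin: centre of its underside.
There are look-alikes about, which are no part of the job. Of the things like the cylinder, leave any that is orange; of the rest the larger one is meant.

How it is judged:
By the outcome, as a careful person would: the job done as asked, in the order asked, and still so for the second after the job is handed in, with the robot touching nothing.
It also fails if it takes over 58 s, if anything falls off the work surface, if the arm or the gripper's body presses on something with over 40 N, if the wrist force passes 120 N, or if a joint passes its speed limit or range.

## Working session

There is one attempt and no reset: what is moved stays moved. The work goes in short steps, each a Python script; the robot and the scene stay as the last script left them, time stands still between calls to the robot, and variables do not carry over. Pictures are saved under pics/ and viewed, at most 10 in all, crops included, and the job is handed in when it is done.

```bash
mkdir -p pics; cat > h.py <<'E'
import numpy as np, cv2
from plant import *
def grab(n):
    d=get_image(n); K=np.array(d["mtx"]); T=np.array(d["cam_to_world"]); D=d["depth"]
    v,u=np.mgrid[0:480,0:640]
    P=np.stack([(u-K[0,2])/K[0,0]*D,-(v-K[1,2])/K[1,1]*D,-D],-1)@T[:3,:3].T+T[:3,3]
    P[D==0]=np.nan
    return d["frame"],P,K,T
E
python3 - <<'E'
from h import *
for n in("top","side"):
    f,P,K,T=grab(n); cv2.imwrite(f"pics/{n}0.png",f[:,:,::-1]); np.savez(f"{n}0.npz",f=f,P=P,K=K,T=T)
    print(n,K.round(1).tolist(),T.round(3).tolist(),np.isnan(P[...,0]).mean())
print(current_t(),grip_depth if not callable(grip_depth) else grip_depth(),current_force())
E
```

```text
top [[607.0, 0.0, 322.4], [0.0, 607.0, 236.3], [0.0, 0.0, 1.0]] [[0.017, 0.991, -0.129, 0.441], [-1.0, 0.016, -0.009, -0.004], [-0.007, 0.129, 0.992, 1.288], [0.0, 0.0, 0.0, 1.0]] 0.003909505208333333
side [[607.7, 0.0, 327.1], [0.0, 607.7, 239.8], [0.0, 0.0, 1.0]] [[-0.916, 0.185, -0.357, 0.136], [-0.402, -0.443, 0.802, 1.049], [-0.01, 0.877, 0.48, 0.767], [0.0, 0.0, 0.0, 1.0]] 0.004033203125
0.1 0.0187 [-0.42500905  0.6416333   0.11189494]
```

View pics/top0.png

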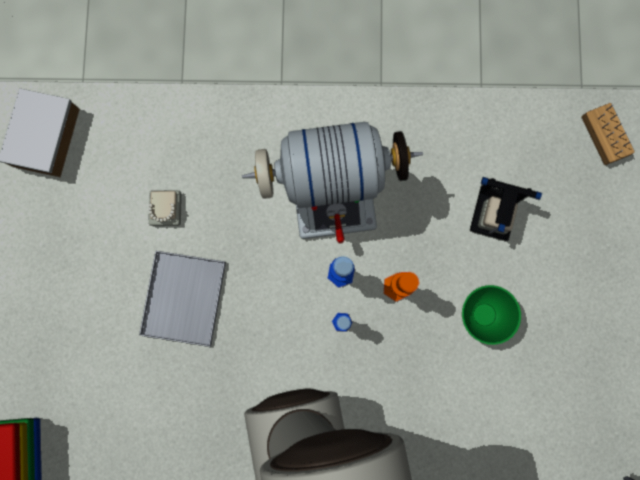

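View pics/side0.png

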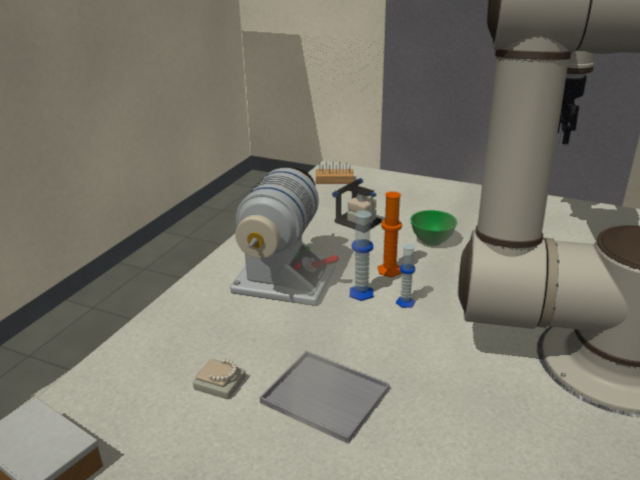

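The top view shows the target cylinder at (342,270), the small one at (342,322) and the orange one at (402,287). The tray is at (184,299), the red bat at (339,228) and the motor at (333,163). In the side view the cylinder foot is at (362,293), the tray at (326,393) and the bat at (318,264).

```bash
python3 - <<'E'
import numpy as np, cv2
S={n:np.load(f"{n}0.npz") for n in("top","side")}
def hsv(n): return cv2.cvtColor(S[n]['f'],cv2.COLOR_RGB2HSV)
def pts(n,m): 
    p=S[n]['P'][m]; return p[~np.isnan(p[:,0])]
box=lambda x0,y0,x1,y1:(lambda a:(a.__setitem__((slice(y0,y1),slice(x0,x1)),True),a)[1])(np.zeros((480,640),bool))
B={"top":box(322,250,362,294),"side":box(345,190,380,302)}
for n in S:
    H=hsv(n); m=(H[...,0]>100)&(H[...,0]<130)&(H[...,1]>170)&B[n]
    p=pts(n,m)
    for lo,hi in((-.01,.03),(.1,.14)):
        q=p[(p[:,2]>lo)&(p[:,2]<hi)]
        if len(q)>5:
            print(n,'blue z',lo,len(q),q.min(0).round(4),q.max(0).round(4),q.mean(0).round(4))
            (c,r)=cv2.minEnclosingCircle(q[:,:2].astype(np.float32)); print('  circ',np.round(c,4),round(r,4))
    q=pts(n,B[n]); q=q[q[:,2]>.18]; 
    if len(q): print(n,'rim',len(q),q.mean(0).round(4),q[:,2].max().round(4),np.round(cv2.minEnclosingCircle(q[:,:2].astype(np.float32)),4) if 0 else cv2.minEnclosingCircle(q[:,:2].astype(np.float32)))
# tray
for n,b in(("top",box(130,240,236,356)),("side",box(250,345,400,445))):
    p=pts(n,b); q=p[(p[:,2]>.009)&(p[:,2]<.02)]
    print(n,'tray z>9mm',len(q),cv2.minAreaRect(q[:,:2].astype(np.float32)))
    H=hsv(n); m=b&(H[...,2]<165)
    mm=cv2.morphologyEx(m.astype(np.uint8),cv2.MORPH_OPEN,np.ones((5,5)))
    c=max(cv2.findContours(mm,0,2)[0],key=cv2.contourArea); print('  px',cv2.minAreaRect(c))
# bat
for n,b in(("top",box(310,200,360,250)),("side",box(285,245,345,280))):
    H=hsv(n); m=b&((H[...,0]<8)|(H[...,0]>172))&(H[...,1]>150)&(H[...,2]>70)
    p=pts(n,m); p=p[(p[:,2]<.14)]
    v=np.linalg.svd(p-p.mean(0))[2][0]; t=(p-p.mean(0))@v
    print(n,'bat',len(p),p.mean(0).round(4),'dir',v.round(3),'ends',(p.mean(0)+v*t.min()).round(4),(p.mean(0)+v*t.max()).round(4))
# lathe base top z~.022, motor
p=pts("top",box(285,175,390,245)); q=p[(p[:,2]>.015)&(p[:,2]<.029)]
print('base',len(q),cv2.minAreaRect(q[:,:2].astype(np.float32)))
p=np.vstack([pts("top",box(275,115,395,215)),pts("side",box(225,160,325,265))])
# barrel: circle/cylinder fit
from scipy.optimize import least_squares
p=p[p[:,2]>.15]
for n,b in(("both",None),("top",box(285,120,385,205))):
    q=p if b is None else pts(n,b); q=q[q[:,2]>.17]
    def f(x):
        a=np.array([-np.sin(x[2]),np.cos(x[2])]); nrm=np.array([np.cos(x[2]),np.sin(x[2])])
        return np.hypot((q[:,:2]-[x[0],-.02])@nrm,q[:,2]-x[1])-.072
    r=least_squares(f,[.62,.184,0],loss='soft_l1',f_scale=.002)
    psi=r.x[2]; ax=np.array([-np.sin(psi),np.cos(psi)]); s=(q[:,:2]-[r.x[0],-.02])@ax
    ok=abs(r.fun)<.003 if False else abs(f(r.x))<.003
    print(n,'motor x@y=-.02,z,yaw',r.x.round(4),'along',np.percentile(s[ok],[.2,1,50,99,99.8]).round(4),ok.mean())
    print(' mid',(np.array([r.x[0],-.02])+ax*(np.percentile(s[ok],.5)+np.percentile(s[ok],99.5))/2).round(4))
E
```

```text
top blue z -0.01 110 [ 0.5035 -0.0559  0.0012] [ 0.535  -0.0053  0.013 ] [ 0.5152 -0.0276  0.0075]
  circ [ 0.5248 -0.0306] 0.0256
top blue z 0.1 141 [ 0.5073 -0.0527  0.1195] [ 0.5438 -0.0087  0.1399] [ 0.5192 -0.0267  0.1278]
  circ [ 0.5275 -0.0299] 0.0229
top rim 321 [ 0.5312 -0.0319  0.2001] 0.2053 ((0.531140923500061, -0.03197271749377251), 0.018419461324810982)
side blue z -0.01 145 [ 0.5049 -0.042   0.0037] [5.459e-01 2.000e-04 1.790e-02] [ 0.523  -0.0155  0.0105]
  circ [ 0.5267 -0.0216] 0.0235
side blue z 0.1 47 [ 0.508  -0.037   0.1232] [ 0.5294 -0.0066  0.1327] [ 0.5175 -0.0172  0.129 ]
  circ [ 0.5212 -0.0218] 0.0163
side rim 237 [ 0.5297 -0.0231  0.1956] 0.2054 ((0.5328656435012817, -0.029347039759159088), 0.02120291255414486)
top tray z>9mm 569 ((0.4723205864429474, 0.29484033584594727), (0.1615982949733734, 0.18022659420967102), 81.95869445800781)
  px ((184.10366821289062, 298.2789001464844), (77.74605560302734, 89.44009399414062), 9.865806579589844)
side tray z>9mm 1086 ((0.47422999143600464, 0.3021683096885681), (0.15644460916519165, 0.1824563443660736), 81.77567291259766)
  px ((324.4268493652344, 393.1585388183594), (116.42832946777344, 73.68439483642578), 24.775136947631836)
top bat 95 [ 0.6076 -0.0225  0.0802] dir [-0.773 -0.619  0.14 ] ends [0.6628 0.0217 0.0702] [ 0.592  -0.0351  0.083 ]
side bat 1 [ 0.5955 -0.0208  0.0869] dir [1. 0. 0.] ends [ 0.5955 -0.0208  0.0869] [ 0.5955 -0.0208  0.0869]
base 964 ((0.6478399038314819, -0.020242787897586823), (0.07254716753959656, 0.16494159400463104), 7.559915542602539)
both motor x@y=-.02,z,yaw [0.722  0.1824 0.0575] along [-0.0648 -0.0622  0.0059  0.0894  0.0925] 0.43416757344940154
 mid [ 0.7212 -0.0061]
top motor x@y=-.02,z,yaw [0.722  0.1832 0.1424] along [-0.0631 -0.0617  0.0104  0.0834  0.0847] 0.7913444580111246
 mid [ 0.7205 -0.0094]
```

The cylinder axis comes out near (0.531,-0.031). The two estimates of the lathe's x differ by about 7 mm, so I'll refine them with the bat and base corners.

```bash
python3 - <<'E'
import numpy as np, cv2
S={n:np.load(f"{n}0.npz") for n in("top","side")}
def proj(n,p):
    K,T=S[n]['K'],S[n]['T']; c=(np.atleast_2d(p)-T[:3,3])@T[:3,:3]
    return np.c_[K[0,0]*c[:,0]/-c[:,2]+K[0,2],-K[1,1]*c[:,1]/-c[:,2]+K[1,2]]
yaw=np.radians(7.9); R=np.array([[np.cos(yaw),-np.sin(yaw),0],[np.sin(yaw),np.cos(yaw),0],[0,0,1]])
ims=[]
for n,(x0,y0,x1,y1) in(("top",(285,185,395,295)),("side",(225,215,385,305))):
    f=S[n]['f'][y0:y1,x0:x1,::-1].copy(); s=600//(y1-y0) if n=="top" else 5
    s=4 if n=="top" else 4
    g=cv2.resize(f,None,fx=s,fy=s,interpolation=cv2.INTER_CUBIC)
    for o,col in(((.7205,-.0100,0),(0,255,255)),((.7135,-.0115,0),(255,0,255))):
        o=np.array(o)
        base=o+np.array([[-.1025,-.0825,.022],[-.1025,.0825,.022],[.0,.0825,.022]])@R.T
        a=np.radians(64); bd=np.array([-np.sin(a),0,np.cos(a)]); pv=np.array([-.058,0,.045])
        bat=o+np.array([pv+bd*.028,pv+bd*.084])@R.T
        for L in(base,bat):
            q=((proj(n,L)-[x0,y0]+.5)*s).astype(int); cv2.polylines(g,[q.reshape(-1,1,2)],False,col,1)
    ims.append(g)
w=max(i.shape[1] for i in ims)
print([i.shape for i in ims])
cv2.imwrite("pics/ovt.png",np.hstack([ims[0][:440],]) )
cv2.imwrite("pics/ovs.png",ims[1])
for n,b in(("top",(318,205,355,248)),("side",(285,245,345,280))):
    H=cv2.cvtColor(S[n]['f'],cv2.COLOR_RGB2HSV); x0,y0,x1,y1=b
    m=((H[...,0]<8)|(H[...,0]>170))&(H[...,1]>120)&(H[...,2]>70); k=np.zeros_like(m);k[y0:y1,x0:x1]=m[y0:y1,x0:x1]
    v,u=np.nonzero(k); print(n,len(u),'u',u.min(),u.max(),'v',v.min(),v.max())
    for r in ([*range(210,246,5)] if n=="top" else []):
        print(r,u[v==r].min() if (v==r).any() else None,u[v==r].max() if (v==r).any() else None)
    if n=="side":
        for c in range(u.min(),u.max()+1,5): print(c,v[u==c].min() if (u==c).any() else None,v[u==c].max() if (u==c).any() else None)
E
```

```text
[(440, 440, 3), (360, 640, 3)]
top 97 u 336 343 v 217 242
210 None None
215 None None
220 None None
225 None None
230 336 341
235 336 343
240 337 343
245 None None
side 70 u 294 336 v 256 268
294 267 268
299 264 266
304 None None
309 None None
314 None None
319 None None
324 None None
329 257 261
334 256 259
```

View pics/ovt.png

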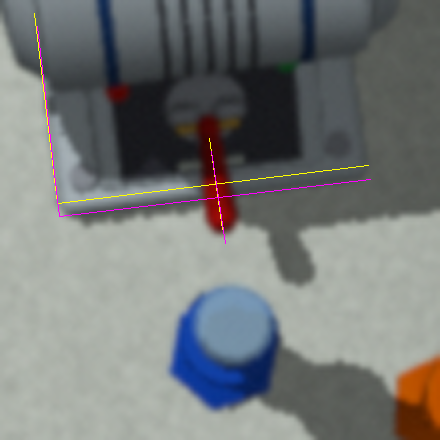

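View pics/ovs.png

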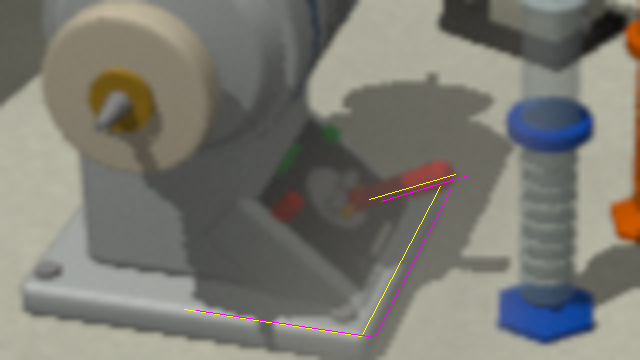

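Yellow (lathe origin near (0.720,-0.010)) matches the bat tip and base edge in both views; the bat sits about 1–2 mm higher than drawn in the side view. Next is the cylinder.

```bash
cat >> h.py <<'E'
from scipy.spatial.transform import Rotation as Rot
def quat(y,z):
    y=np.array(y,float);z=np.array(z,float); return Rot.from_matrix(np.c_[np.cross(y,z),y,z]).as_quat()
def st(s=''): print(s,'t',round(float(current_t()),2),'p',np.round(current_tool_pos(),4),'F',np.round(current_force(),1),'op',round(float(current_opening()),3),'ff',np.round(current_finger_force(),1),flush=True)
E
python3 - <<'E'
from h import *
C=np.array([.531,-.031]); zg=.163-grip_depth
best=None
for a in (0,.5,-.5,np.pi,np.pi-.5,-np.pi+.5):
    q=quat([np.cos(a),np.sin(a),0],[0,0,-1]); j=ik([*C,.29],q)
    if j is not None: print(round(a,2),np.round(j,2)); 
    if j is not None and a in(0,np.pi) and (best is None or abs(j[5])<abs(best[1][5])): best=(q,j)
p=np.array(current_tool_pos()); servo_line([p[0],p[1],.30],v=.2)
goto([*C,.29],best[0]); st('above')
servo_line([*C,zg],v=.12); st('down')
f,P,K,T=grab("side"); cv2.imwrite("pics/g1.png",f[100:320,230:500,::-1].repeat(2,0).repeat(2,1))
op=.55; set_gripper(op); st('pre')
E
```

```text
0 [-0.2   0.05  1.43 -0.    1.66 -0.2 ]
0.5 [-0.2   0.05  1.43 -0.    1.66 -0.7 ]
-0.5 [-0.2   0.05  1.43 -0.    1.66  0.3 ]
-2.64 [-0.2   0.05  1.43 -0.    1.66  2.44]
above t 2.77 p [ 0.531  -0.0317  0.29  ] F [-0.   0.2  0.1] op 1.002 ff 0.0
down t 4.14 p [ 0.5313 -0.0311  0.145 ] F [-0.2 -0.5  0.3] op 0.999 ff 0.0
pre t 4.66 p [ 0.531  -0.031   0.1443] F [0. 1. 0.] op 0.552 ff 0.0
```

View pics/g1.png

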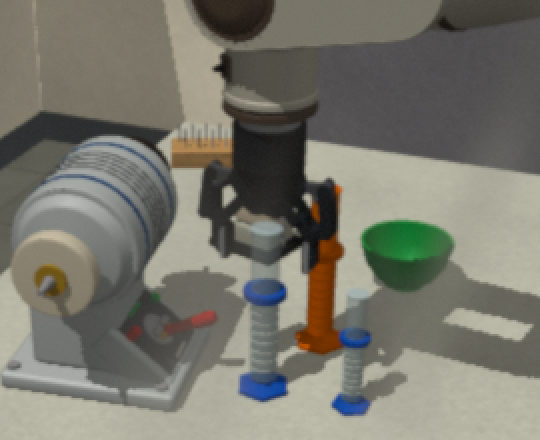

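The fingers straddle the tube above the ring at about (265,240), with everything upright. I'll close in small steps, watching the force.

```bash
python3 - <<'E'
from h import *
op=.45
while op>.28:
    set_gripper(op); ff=float(np.max(current_finger_force()))
    if ff>.5: st(f'{op:.3f}')
    if ff>14: break
    op-=.02 if op>.40 and ff<.5 else .006
dwell(.2); st('held')
E
```

```text
0.378 t 5.99 p [ 0.5311 -0.031   0.1444] F [1.5 0.3 0.3] op 0.379 ff 0.6
0.372 t 6.21 p [ 0.531  -0.031   0.1444] F [ 1.4 -0.1  1.2] op 0.371 ff 2.9
0.366 t 6.42 p [ 0.5311 -0.031   0.1444] F [ 0.6 -0.2  2.2] op 0.368 ff 13.8
0.360 t 6.64 p [ 0.5311 -0.031   0.1444] F [0.  0.7 2.9] op 0.367 ff 25.9
held t 6.84 p [ 0.5311 -0.031   0.1444] F [-0.  -1.   4.7] op 0.365 ff 25.9
```

```bash
python3 - <<'E'
from h import *
C=np.array([.531,-.031]); z0=.1443; Tr=np.array([.4735,.299])
servo_line([*C,z0+.06],v=.08); st('lift')
f,P,K,T=grab("side"); cv2.imwrite("pics/l1.png",f[100:320,230:500,::-1])
servo_line([.54,.02,z0+.06],v=.12)
servo_line([*Tr,z0+.06],v=.12); st('over')
servo_line([*Tr,z0+.012],v=.06); st('low')
f,P,K,T=grab("side"); cv2.imwrite("pics/l2.png",f[180:480,200:500,::-1].repeat(2,0).repeat(2,1))
E
```

```text
lift t 7.74 p [ 0.5308 -0.031   0.2038] F [ 0.2  0.9 -2.9] op 0.367 ff 25.8
over t 10.92 p [0.4736 0.2987 0.2043] F [-0.3  1.  -2.3] op 0.365 ff 25.8
low t 11.87 p [0.4737 0.2991 0.1567] F [ 0.3  0.3 -2.1] op 0.366 ff 25.8
```

View pics/l2.png

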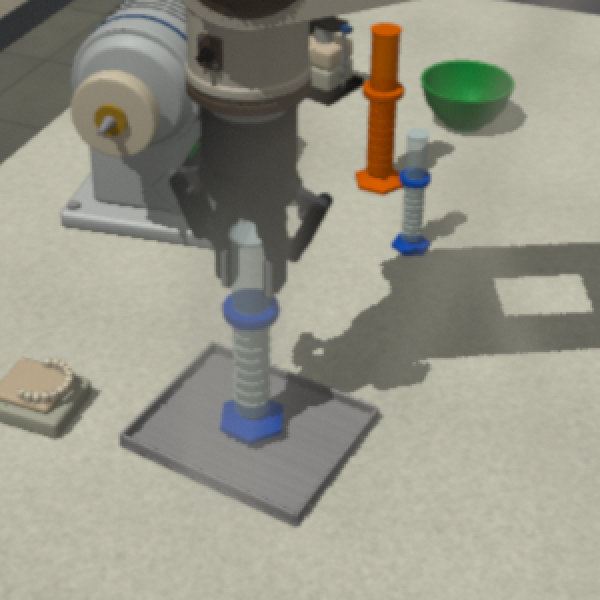

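The cylinder hangs upright over the middle of the tray at (252,420), still in the grip. I'll lower it by feel, release, and check IK for the bat poses.

```bash
cat >> h.py <<'E'
yaw=np.radians(7.9); RL=Rot.from_euler('z',yaw).as_matrix(); OL=np.array([.7195,-.010,.001])
def batpose(ang,r,lean):
    """TCP pose: bat lean ang deg, grasp point at r from pivot, tool lean deg"""
    a=np.radians(ang); l=np.radians(lean)
    g=OL+RL@(np.array([-.058,0,.045])+r*np.array([-np.sin(a),0,np.cos(a)]))
    z=RL@np.array([np.sin(l),0,-np.cos(l)])
    return g+grip_depth*z, z
E
python3 - <<'E'
from h import *
Tr=np.array([.4735,.299]); z=.1443+.012
while z>.1443-.002:
    z-=.0015; servo_line([*Tr,z],v=.02)
    F=np.mean([current_force()[2] for _ in range(3)])
    if F>2: break
st('down')
for o in (.375,.39,.42,.5,.7): set_gripper(o)
st('open'); set_gripper(1.0)
servo_line([*Tr,.30],v=.2); st('up')
f,P,K,T=grab("top"); np.savez("top1.npz",f=f,P=P)
q=P[(np.abs(P[...,0]-Tr[0])<.05)&(np.abs(P[...,1]-Tr[1])<.05)&(P[...,2]>.185)&(P[...,2]<.215)]; print('rim',len(q),q.mean(0),cv2.minEnclosingCircle(q[:,:2].astype(np.float32)) if len(q) else 0)
for s in(1,-1):
  for ang,r,lean in((64,.16,45),(64,.06,45),(64,.07,45),(40,.07,45),(16,.07,42),(16,.06,42)):
    p,zz=batpose(ang,r,lean); j=ik(p,quat(s*RL[:,1],zz)); print(s,ang,r,p.round(3),None if j is None else np.round(j,2))
E
```

```text
down t 13.67 p [0.474  0.2994 0.1473] F [-2.8  1.5 14.3] op 0.371 ff 27.3
open t 14.87 p [0.4735 0.299  0.1458] F [ 0.3 -0.   0.4] op 0.698 ff 0.0
up t 16.18 p [0.4733 0.2989 0.2987] F [-0.2 -0.6 -1.5] op 1.003 ff 0.0
rim 345 [0.47276615 0.2978369  0.20207884] ((0.47280237078666687, 0.2985477149486542), 0.018586210906505585)
1 64 0.16 [ 0.533 -0.036  0.103] [-0.46 -0.22  2.28  0.85  0.56 -2.79]
1 64 0.06 [ 0.622 -0.024  0.059] None
1 64 0.07 [ 0.613 -0.025  0.063] None
1 40 0.07 [ 0.631 -0.022  0.086] [-0.32  0.03  2.1   0.87  0.42 -2.73]
1 16 0.07 [ 0.655 -0.019  0.099] [-0.28  0.06  2.    0.64  0.47 -2.48]
1 16 0.06 [ 0.658 -0.019  0.09 ] [-0.28  0.08  2.    0.67  0.46 -2.5 ]
-1 64 0.16 [ 0.533 -0.036  0.103] [-0.46 -0.22  2.28  0.85  0.56  0.35]
-1 64 0.06 [ 0.622 -0.024  0.059] [-0.33  0.06  2.14  1.01  0.39  0.26]
-1 64 0.07 [ 0.613 -0.025  0.063] [-0.34  0.04  2.15  0.99  0.4   0.27]
-1 40 0.07 [ 0.631 -0.022  0.086] [-0.32  0.03  2.1   0.87  0.42  0.41]
-1 16 0.07 [ 0.655 -0.019  0.099] [-0.28  0.06  2.    0.64  0.47  0.66]
-1 16 0.06 [ 0.658 -0.019  0.09 ] [-0.28  0.08  2.    0.67  0.46  0.64]
```

The cylinder stands upright in the tray: rim at (0.473,0.298), 0.202 high. Next, check the neighbours' positions and move to above the bat.

```bash
python3 - <<'E'
from h import *
S=np.load("top0.npz")
for n,(x0,y0,x1,y1) in dict(orange=(380,265,425,305),small=(328,308,357,336)).items():
    p=S['P'][y0:y1,x0:x1].reshape(-1,3); h=np.nanmax(p[:,2]); q=p[p[:,2]>h-.02]; print(n,h.round(3),q.mean(0).round(3))
p1,z1=batpose(64,.06,45); q1=quat(-RL[:,1],z1)
pa=p1+[0,0,.09]-.04*RL[:,0]
pm=np.array([.45,.06,.32])
j=ik(pm,q1); ja=ik(pa,q1); print(np.round(j,2),np.round(ja,2),p1,pa)
goto(pm,q1); st('mid'); set_gripper(.6)
servo_line(pa,v=.15); st('approach')
servo_line(p1+[0,0,.03]-.015*RL[:,0],v=.1); st('near')
for n,(x0,y0,x1,y1) in(("top",(270,140,430,260)),("side",(215,200,375,320))):
    f,P,K,T=grab(n); np.savez(n+"2.npz",f=f,P=P,K=K,T=T)
    g=cv2.resize(f[y0:y1,x0:x1,::-1],None,fx=2.5,fy=2.5,interpolation=cv2.INTER_CUBIC); globals()['g'+n]=g
cv2.imwrite("pics/near.png",np.hstack([gtop,gside]))
E
```

```text
orange 0.206 [ 0.504 -0.149  0.2  ]
small 0.149 [ 0.429 -0.035  0.142]
[-0.22 -0.66  2.07  0.3   1.    1.15] [-0.38 -0.17  2.13  0.69  0.58  0.58] [ 0.62173202 -0.02356643  0.05907937] [ 0.58211164 -0.02906421  0.14907937]
mid t 17.38 p [0.4503 0.0604 0.3203] F [-0.3 -0.3  0.3] op 1.004 ff 0.0
approach t 19.52 p [ 0.5821 -0.029   0.1496] F [0.2 0.3 1.1] op 0.599 ff 0.0
near t 20.32 p [ 0.6069 -0.0256  0.0894] F [ 0.4 -1.   0.8] op 0.601 ff 0.0
```

View pics/near.png

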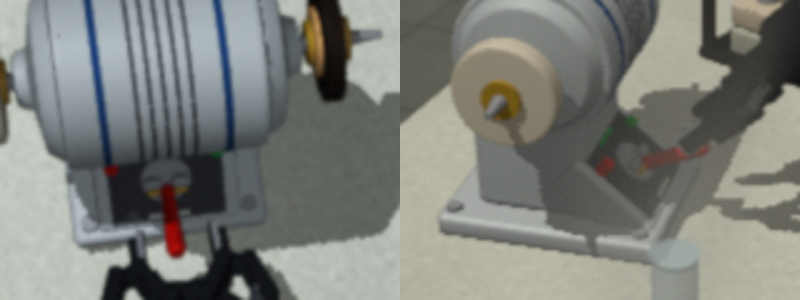

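The fingers straddle the bat symmetrically: tips at (138,240) and (215,240), bat centre about (173,240). The small cylinder is 0.149 high and sits under the wrist, so I'll lean less (38°) at the low end.

```bash
python3 - <<'E'
from h import *
p,z=batpose(64,.06,38); q=quat(-RL[:,1],z)
servo_line(p+[0,0,.03]-.015*RL[:,0],rot=q,v=.05); st('tilt')
servo_line(p,v=.05); st('at bat')
for o in(.3,.22,.19): set_gripper(o); st(o)
set_gripper(0.0); dwell(.2); st('closed')
p2,_=batpose(64,.064,38); servo_line(p2,v=.02); st('pull4')
p2,_=batpose(64,.070,38); servo_line(p2,v=.02); dwell(.1); st('pull10')
F=np.mean([current_force() for _ in range(5)],0); a=np.radians(64)
print('along bat',F@(RL@[-np.sin(a),0,np.cos(a)]),'perp up',F@(RL@[np.cos(a),0,np.sin(a)]),'y',F@RL[:,1])
g=cv2.resize(grab("side")[0][200:320,215:375,::-1],None,fx=4,fy=4,interpolation=cv2.INTER_CUBIC); cv2.imwrite("pics/pull.png",g)
E
```

```text
tilt t 20.88 p [ 0.6053 -0.0257  0.0879] F [-0.2  0.8 -0.1] op 0.595 ff 0.0
at bat t 21.7 p [ 0.6201 -0.0238  0.0576] F [-0.1  0.2 -0.7] op 0.597 ff 0.0
0.3 t 22.07 p [ 0.6201 -0.0238  0.0578] F [-0.6  0.6  0.5] op 0.3 ff 0.0
0.22 t 22.31 p [ 0.62   -0.0238  0.0576] F [-0.4  0.6  0.5] op 0.217 ff 0.0
0.19 t 22.52 p [ 0.62   -0.0236  0.0576] F [-2.3  3.2  2. ] op 0.191 ff 2.0
closed t 22.94 p [ 0.6198 -0.0234  0.0575] F [-5.1  3.7  5.1] op 0.165 ff 58.2
pull4 t 23.29 p [ 0.6165 -0.0239  0.0593] F [ 4.3  6.4 -1. ] op 0.166 ff 58.4
pull10 t 23.84 p [ 0.6112 -0.0247  0.0619] F [ 6.   6.2 -2.1] op 0.164 ff 58.4
along bat -7.054358400943687 perp up 1.1305432292457422 y 5.268517054263162
```

View pics/pull.png

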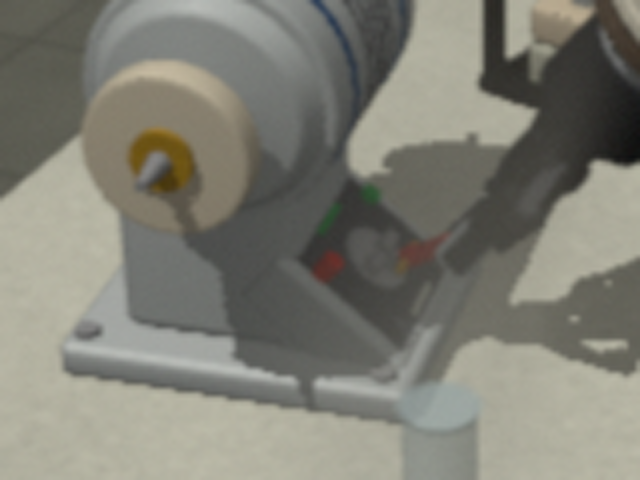

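The bat is held at about (435,250), pulled clear, with a 7 N spring reaction (about 10 mm). Now the swing, monitoring force.

```bash
python3 - <<'E'
from h import *
dy=.001*RL[:,1]; r=.0700
for ang in np.arange(58,14,-6):
    lean=38+5*(64-ang)/48
    p,z=batpose(ang,r,lean); servo_line(p+dy,rot=quat(-RL[:,1],z),v=.05)
    F=np.mean([current_force() for _ in range(3)],0); a=np.radians(ang)
    al=F@(RL@[-np.sin(a),0,np.cos(a)]); pe=F@(RL@[np.cos(a),0,np.sin(a)])
    print(ang,'t',round(float(current_t()),2),'along',al.round(1),'tang',pe.round(1),'y',(F@RL[:,1]).round(1),'op',round(float(current_opening()),3),flush=True)
    if abs(pe)>25 or abs(al)>25: print('STOP'); break
    r-=np.clip((-al-6.3)*.001,-.001,.001) if al<-8 or al>-5 else 0
print(r)
cv2.imwrite("pics/sw.png",cv2.resize(grab("side")[0][160:280,215:375,::-1],None,fx=4,fy=4,interpolation=cv2.INTER_CUBIC))
E
```

```text
58 t 24.19 along -6.8 tang -2.3 y 1.1 op 0.169
52 t 24.49 along -6.4 tang -2.8 y -0.1 op 0.161
46 t 24.79 along -7.0 tang -2.3 y 0.7 op 0.164
40 t 25.09 along -6.1 tang -0.8 y 0.5 op 0.165
34 t 25.39 along -6.2 tang -1.3 y 1.4 op 0.165
28 t 25.69 along -3.6 tang -1.4 y 1.8 op 0.167
22 t 25.99 along -5.6 tang -1.0 y 1.1 op 0.166
16 t 26.29 along -6.0 tang -0.7 y 1.4 op 0.167
0.07100000000000001
```

View pics/sw.png

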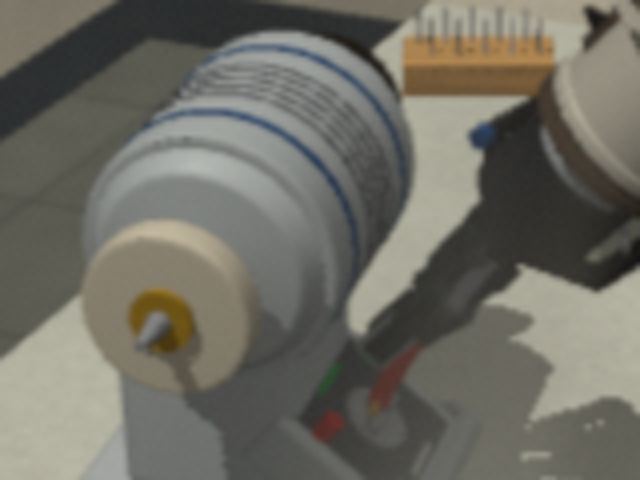

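The bat is up on the green side at (395,375). I'll nudge it to the stop, let it home, release and back away.

```bash
python3 - <<'E'
from h import *
dy=.001*RL[:,1]
def go(ang,r):
    p,z=batpose(ang,r,43); servo_line(p+dy,rot=quat(-RL[:,1],z),v=.03)
    F=np.mean([current_force() for _ in range(3)],0); a=np.radians(ang)
    print(ang,r,'along',(F@(RL@[-np.sin(a),0,np.cos(a)])).round(1),'tang',(F@(RL@[np.cos(a),0,np.sin(a)])).round(1),flush=True)
go(15,.071)
go(15,.066); go(15.5,.0615); go(15.5,.060)
for o in(.2,.3,.6): set_gripper(o)
st('open')
p,z=batpose(15.5,.06,43); p=p+dy
servo_line(p-.08*z,v=.1); st('back')
servo_line(p-.12*z+[-.06,0,.12],v=.15); st('away')
for n,(x0,y0,x1,y1) in(("top",(270,140,430,260)),("side",(215,200,375,320))):
    f,P,K,T=grab(n); np.savez(n+"3.npz",f=f,P=P,K=K,T=T)
    a=np.radians(16); u=np.array([-np.sin(a),0,np.cos(a)])
    L=OL+np.array([np.array([-.058,0,.045])+u*.028,np.array([-.058,0,.045])+u*.084])@RL.T
    c=(L-T[:3,3])@T[:3,:3]; print(n,'expected bat px',np.c_[K[0,0]*c[:,0]/-c[:,2]+K[0,2],K[1,1]*c[:,1]/c[:,2]+K[1,2]].round(1).tolist())
    cv2.imwrite(f"pics/full_{n}.png",f[:,:,::-1])
    globals()['g'+n]=cv2.resize(f[y0:y1,x0:x1,::-1],None,fx=2.5,fy=2.5,interpolation=cv2.INTER_CUBIC)
cv2.imwrite("pics/end.png",np.vstack([np.hstack([gtop,gside]),np.hstack([cv2.resize(cv2.imread(f"pics/full_{n}.png"),(400,300)) for n in("top","side")])]))
E
```

```text
15 0.071 along -5.5 tang -1.5
15 0.066 along 14.4 tang 3.0
15.5 0.0615 along 22.7 tang 13.2
15.5 0.06 along 31.5 tang 8.4
open t 28.29 p [ 0.6586 -0.0175  0.0901] F [-0.1 -0.1 -0. ] op 0.602 ff 0.0
back t 29.24 p [ 0.6047 -0.0249  0.1483] F [ 0.2 -0.  -1. ] op 0.598 ff 0.0
away t 30.54 p [ 0.5176 -0.0286  0.297 ] F [-0.1 -0.5 -0.1] op 0.602 ff 0.0
top expected bat px [[335.9, 209.9], [337.3, 212.9]]
side expected bat px [[309.8, 257.6], [315.9, 237.5]]
```

View pics/end.png

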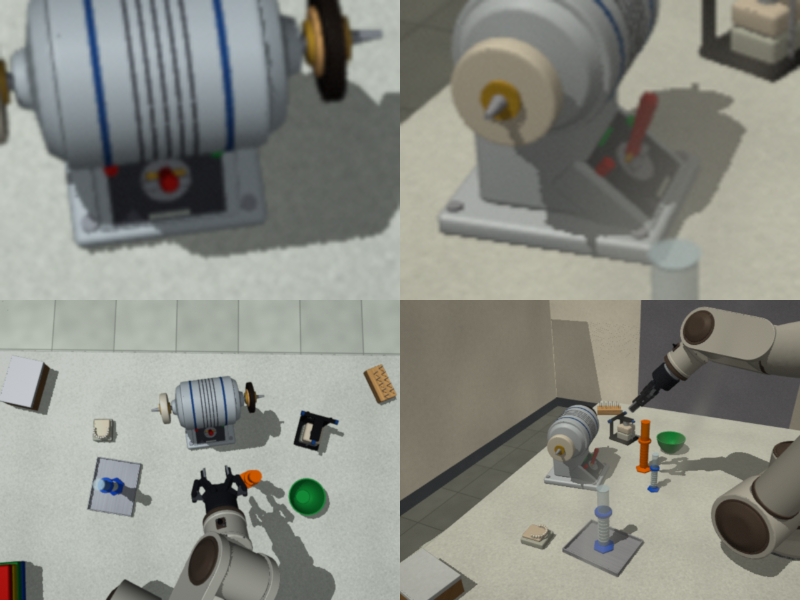

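The bat stands on the green side, at (648,110) in the side crop, and the cylinder is upright in the tray. The homing force was a little odd, so I'll check numerically that the bat is fully home.

```bash
python3 - <<'E'
from h import *
pv=OL+RL@np.array([-.058,0,.045])
def red(f,b):
    H=cv2.cvtColor(f,cv2.COLOR_RGB2HSV); x0,y0,x1,y1=b
    m=((H[...,0]<8)|(H[...,0]>168))&(H[...,1]>90)&(H[...,2]>60); k=np.zeros_like(m);k[y0:y1,x0:x1]=m[y0:y1,x0:x1]; return k
for tag,n,b,ang in(("0","side",(296,245,345,280),64),("0","top",(318,205,355,248),64),("3","side",(300,232,325,268),16),("3","top",(328,200,350,220),16)):
    S=np.load(f"{n}{tag}.npz"); k=red(S['f'],b); p=S['P'][k]; l=(p-pv)@RL
    a=np.radians(ang); u=np.array([-np.sin(a),0,np.cos(a)])
    v,uu=np.nonzero(k); print(tag,n,len(p),'px u',uu.min(),uu.max(),'v',v.min(),v.max())
    s=l@u; ok=(s<.12)&(s>0)&(abs(l[:,1])<.02); 
    if ok.sum()<3: continue
    print('  axial pct',np.percentile(s[ok],[5,50,90,97,100]).round(4), 'zmax',np.percentile(p[ok,2],97).round(4))
    c=(l[ok]).mean(0); 
    d=np.linalg.svd(l[ok]-c)[2][0]; print('  mean',c.round(4),'lean',np.degrees(np.arctan2(-d[0]*np.sign(d[2]),abs(d[2]))).round(1))
E
```

```text
0 side 126 px u 296 337 v 255 269
  axial pct [0.0223 0.0644 0.0798 0.0819 0.083 ] zmax 0.0892
  mean [-0.0507  0.0061  0.0307] lean 64.1
0 top 142 px u 335 343 v 215 242
  axial pct [0.0251 0.0623 0.0807 0.0829 0.0845] zmax 0.0875
  mean [-0.0512 -0.001   0.0303] lean 64.0
3 side 124 px u 300 317 v 237 266
  axial pct [0.0267 0.0602 0.0826 0.0849 0.0875] zmax 0.128
  mean [-0.0145  0.0076  0.0562] lean 17.9
3 top 47 px u 334 341 v 209 216
  axial pct [0.0772 0.0813 0.084  0.0846 0.0861] zmax 0.1278
  mean [-0.0228 -0.0006  0.078 ] lean -51.4
```

The bat reads home: its tip is 84 mm from the pivot (a hung-up pin would give about 91 mm), and it is at the ON end. I'm handing in.

```bash
python3 -c "
from h import *
st(); print(sign_off())"
```

```text
t 30.64 p [ 0.5176 -0.0286  0.297 ] F [-0.8  0.4  0.1] op 0.602 ff 0.0
the job is handed in; nothing more can be done
None
```

The cylinder stands upright in the middle of the tray, and the toggle was then swung to ON and measures home to within about 2 mm; I handed the job in at 30.6 s with the arm clear, and no verdict came back.

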